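# Tilt check of a pressure gauge in its cradle

### The job

Check the brass gauge lying in the tilting cradle: slide the cradle's guard door fully shut so that the gauge cannot slip out, then lift the cradle by its bar to a tilt of 45 degrees, not more than a few degrees past it, and hold it still there for two seconds. Then lower it gently until it lies level on its rest again, guard still shut and gauge still inside; leave the saucer and the two bezels where they are.

Things in the scene. Friction and masses are not known exactly. Their poses are not given: they have to be found in the camera images.
- stand: Fixed grey base plate 160 x 170 x 12 mm. Origin: on the desk under the cradle's middle; x from the lifting bar (near side) to the guard door (far side), y along the hinge line, z up. Hinge line at x = +60 mm, 30 mm above the desk. A steel angle arc, up to 150 mm high, stands at y = -72 mm; a pin on the cradle moves along its ticks: 0, 15, 30, 45 (longest), 60 degrees.
- cradle (a joint): Tilt in rad: 0 level on its rest (firm stop), grows as the bar side rises; 45 degrees = 0.785; limit 1.22. Stiff hinge (0.6 N m): stays where left; lifting takes 5 to 8 N at the bar, lowering 1 to 4 N. The cradle is an open-topped aluminium tray 110 x 110 mm, walls 5 mm, level rim 85 mm and inner floor 41 mm above the desk; the guard door is its only far wall.
- cradle_hinge (a point): Point on the hinge line at the middle of the cradle; axes turn with the cradle (y along the hinge line; level: x to the far side, z up).
- cradle_bar (a point): Middle of the round steel lifting bar, 12 mm thick, along y, 72 mm free between its arms, 44 mm free to the near wall. In the cradle's axes at x = -165, z = +40 mm from cradle_hinge; level: 70 mm above the desk. Axes as cradle_hinge. The bar can turn in a grip that closes across it, so the gripper can stay pointing down while the bar follows its arc.
- guard (a joint): Opening of the guard door in m: 0 fully shut (firm stop), 0.095 fully open; opens to the cradle's +y, shuts to -y. Friction 1.5 N, stays where left. The door is an upright clear panel in a steel frame, 108 mm along y, 5 mm thick, 49 mm high, top edge 91 mm above the desk when level, on a track on the far side right above the hinge line.
- guard_knob (a point): Grip point on the round black knob, 18 mm across, 30 mm high, on the middle of the guard door's top edge: on its axis, 21 mm above the door's top edge, 9 mm below the knob's top, 112 mm above the desk when level. It moves with the door; axes as cradle_hinge.
- gauge: Brass dial gauge, a round puck 60 mm across and 28 mm high with a white dial on top and a 14 mm stub at its -y side, lying loose in the cradle, about 0.14 to 0.26 kg. Origin: centre of its underside. It may slide against the guard as the cradle tilts.
- cradle_floor (a point): Middle of the cradle's inner floor (100 mm square), where the gauge lies; axes as cradle_hinge.
- saucer: Blue enamel tea saucer, 130 mm across, 18 mm high, origin under its centre. Leave alone.
- bezel_a: Black bakelite dial bezel, a ring 72 mm across, 12 mm high, origin under its centre. Leave alone.
- bezel_b: Black bakelite dial bezel, a ring 64 mm across, 12 mm high, origin under its centre. Leave alone.
Things that resemble listed ones, but are neither listed nor needed, are in the scene too. Of the things shaped like the gauge, the brass one is meant.

How it is judged:
By the outcome, as a careful person would: the job done as asked, in the order asked, and still so for the second after the job is handed in, with the robot touching nothing.
It also fails if it takes over 64 s, if anything falls off the work surface, if the arm or the gripper's body presses on something with over 40 N, if the wrist force passes 120 N, or if a joint passes its speed limit or range.

### The arm

A 7-joint arm with a two-finger parallel gripper is mounted at the origin on the work surface. World frame = base frame: x ahead of the robot, y to its left, z up, the work surface at z = 0. Lengths are in m, angles in rad, forces in N, time in s.
With the tool pointing down it reaches from about 0.35 to 0.9 m from the base axis. Payload 8.1 kg.
Tool frame: the origin (TCP) lies on the centre line of the jaws, within the pads' length; the fingertips stand 19 mm ahead of it and the grasp point (between the pads) is the TCP (arm.tip_reach is the distance from the TCP to the fingertips, in m); z points along the fingers, y is the line along which they close (so a half turn about z gives the same grasp; the last joint's range is limited). The gripper opens to 92 mm and grips with 3 to 60 N. Pads are 19 mm wide; open, the fingers measure 130 mm over their backs; the gripper's body (75 mm by 190 mm) begins 47 mm behind the grasp point.
Start: joints at [1.115, 0.434, 0.025, 1.573, -0.012, 1.134, -0.075], TCP at [0.216, -0.587, 0.217] pointing down, gripper open.
Joint ranges: [-2.62, 2.62], [-0.44, 2.09], [-1.27, 1.32], [0.08, 2.57], [-1.32, 4.46], [0.12, 2], [-2.74, 2.74]. Speed limits (rad/s): [2.22, 2.22, 3.01, 3.01, 3.14, 3.14, 3.14].

### API

Orientations are given as a rotation vector (axis times angle).
In Python, from cell import arm gives the robot as it stands.
- The arm moves only by the tool arm_command, never from a script. Its argument "targets" is a list that holds one entry, the list of rows, each a list of 6 numbers: the shift along the tool's x, y, z in m, then the turn, a rotation vector about the tool's x, y, z in rad. A call has 1 to 10 rows; each row shifts and turns the commanded pose from where the row before left it, along the tool's axes as they then stand; what a row does not reach is not made up. A row lasts 1/8 s, in which the tool goes at most 62.5 mm and 10.7 degrees, less where a joint would pass 70% of its speed; a pose out of reach is approached as far as the arm can. A call with a gripper value outside its range is refused whole. "jaw" is the finger opening in m, from 0 to 0.0918, set as the call begins (left out, the last holds). The fingers move at their own pace and stop on an object; "newtons" is the grip in N (left out, the last holds). Time passes only in rows, so rows that do not move let the fingers close. It gives the time, the measured TCP pose, the force, the opening and the grip force at its end, in the units of the state.
- arm.observe(): the state, without advancing time (a new reading comes with each control period).
- arm.get_image(name): name is "scene" or "side" or "wrist"; returns a dict with "pixels" (400x640x3 uint8, red, green, blue), "z_map" (400x640 float32, m along the optical axis (not along the pixel's ray), 0 where there is no reading), "fx", "fy", "cx", "cy" (pixels), "xyz" and "rotation" of the camera in the world; the wrist camera has in their place "T_tool_cam" (4x4, takes a point from camera to tool coordinates, whose origin is the TCP and whose axes are the flange's). Camera axes: x right, y down, z forward; pixel columns grow to the right and rows downward; lengths in m; the calibration is good to about 2 mm. The wrist camera is an equidistant fisheye: a pixel r from the principal point sees the ray r / f radians off the axis. A picture is of the moment at which its call begins: read the wrist's pose just before it.
- arm.sign_off(): hands the job in; it is judged then, once.
The state is a dict: "clock": time; "joints": joint angles; "dq": joint speeds; "joint_efforts": joint torques, N m; "position": TCP position; "ee_rot": TCP orientation; "force": force on the tool from outside, world axes, zero at the start; "ft_torque": the same for the moment, N m; "width": opening from 0.0 (shut) to 1.0 (fully open); "gripper_force": force on a finger pad.
Only numpy, scipy, OpenCV 4.12 (cv2) and the standard library are available. Lean on these libraries where they do the work, as an engineer would, in place of code of your own. Each camera call takes 0.05 s, during which the arm holds its last target. There are 200 camera calls.

## Working session

There is one attempt and no reset: what is moved stays moved. The work goes in short steps, Python scripts to look and compute and a tool call to move; the robot and the scene stay as the last step left them, time stands still between calls to the robot, and variables do not carry over. Pictures are saved under pics/ and viewed, at most 10 in all, crops included, and the job is handed in when it is done.

Besides the shell and the picture viewer there is one more tool, called after ">>>" as name(argument=value, ...), one argument or row to a line, values as JSON. arm_command: Moves the arm, as the interface text tells. Its arguments: {"type":"object","properties":{"targets":{"type":"array","items":{"type":"array","items":{"type":"array","items":{"type":"number"}}}},"jaw":{"type":"number"},"newtons":{"type":"number"}},"required":["targets"]}

```bash
mkdir -p pics; ls; python3 - <<'E'
from cell import arm
import cv2,numpy as np
s=arm.observe();print(s)
for n in ["scene","side"]:
    i=arm.get_image(n);cv2.imwrite(f"pics/{n}0.png",i["pixels"][:,:,::-1]);np.savez(f"{n}0.npz",**i)
    print(n,i["fx"],i["fy"],i["cx"],i["cy"],i["xyz"],i["rotation"])
E
```

```text
pics
{'clock': 0.0, 'joints': array([ 1.1154085 ,  0.43523643,  0.02494799,  1.57412516, -0.01160329,
        1.13398601, -0.07512972]), 'dq': array([-1.12651500e-03, -9.68529463e-06,  2.12471308e-03, -1.37690006e-04,
        7.16453217e-04, -2.23814059e-03, -6.69859089e-04]), 'joint_efforts': array([-3.25449901e-04, -6.67859745e+01,  9.85190570e-01, -3.14466155e+01,
       -6.04325999e-02,  4.30128293e-02,  1.57829218e-04]), 'position': array([ 0.21571855, -0.58601567,  0.21612549]), 'ee_rot': array([-3.09133353e+00, -5.50893994e-01,  6.47190181e-04]), 'force': array([ 1.08464004,  0.30040071, -0.10843475]), 'ft_torque': array([ 0.00598597, -0.00164816,  0.00897206]), 'gripper_force': 0.0, 'width': 0.9971019094926981}
scene 387.135177413672 387.135177413672 320.6777090807769 198.1799634478014 [ 0.88367012 -0.47336482  0.6447251 ] [-2.24859224 -0.56865039  0.25892366]
side 397.92439888791614 397.92439888791614 309.90316998940403 199.32323713082852 [ 0.29172918 -0.59377896  0.78805001] [-2.28818357  0.52093915 -0.23169577]
```

View pics/scene0.png

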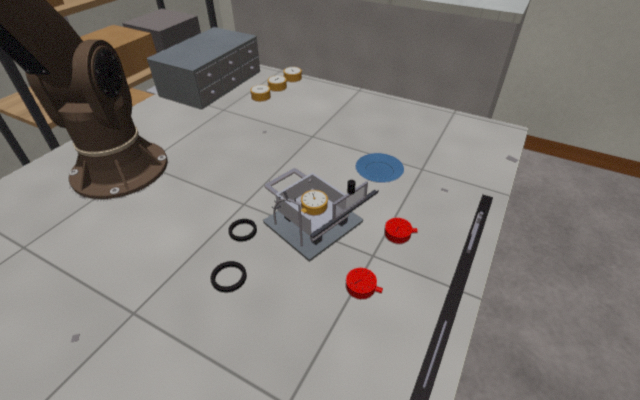

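View pics/side0.png

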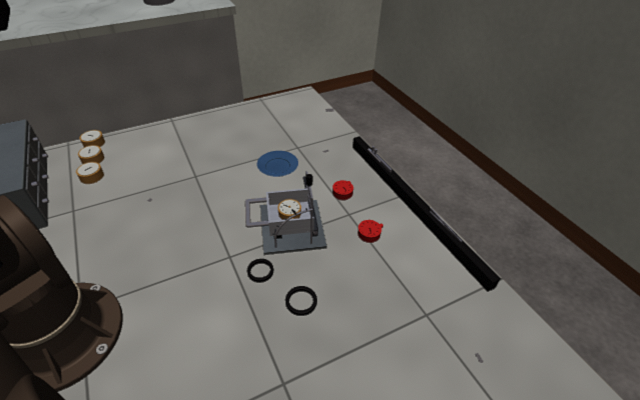

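The scene picture shows the cradle at about (313,210), with the brass gauge inside at (314,202), the knob at (351,187) and the lifting bar at (283,182). The saucer is at (380,167) and the bezels at (243,230) and (228,276). In the side picture the cradle is at (290,215), the knob at (308,180) and the bar at (250,212).

Things that could be mistaken for the gauge: two red pucks at scene (399,230) and (362,283), and three brass-coloured pucks at (261,93), (277,83) and (293,74). I choose the one in the cradle at (314,202). For the knob, the only upright black cylinder is at (351,187).

```bash
cat > h.py <<'E'
import numpy as np,cv2
from scipy.spatial.transform import Rotation as R
def load(n): return np.load(n,allow_pickle=True)
def ray(i,u,v):
    d=np.array([(u-i["cx"])/i["fx"],(v-i["cy"])/i["fy"],1.]); return i["xyz"],R.from_rotvec(i["rotation"]).apply(d)
def plane(i,u,v,z):
    o,d=ray(i,u,v); return o+d*(z-o[2])/d[2]
def cloud(i):
    z=i["z_map"];v,u=np.mgrid[:400,:640]
    c=np.stack([(u-i["cx"])/i["fx"]*z,(v-i["cy"])/i["fy"]*z,z],-1)
    return R.from_rotvec(i["rotation"]).apply(c.reshape(-1,3)).reshape(400,640,3)+i["xyz"]
E
python3 - <<'E'
from h import *
a=load("scene0.npz");b=load("side0.npz")
for n,i in(("scene",a),("side",b)):
    P=cloud(i);ok=i["z_map"]>0;p=i["pixels"].astype(int)
    # black knob
    m=ok&(p.max(2)<60)&(P[...,2]>.09)&(P[...,2]<.14)
    c,l,s,k=cv2.connectedComponentsWithStats(m.astype(np.uint8))
    for j in range(1,c):
        if s[j,4]>15: q=P[l==j];print(n,"black",k[j].round(1),s[j,4],q.mean(0).round(4),q.max(0).round(4))
    print(n,"desk z",np.median(P[300:380,300:400,2]))
    # bar region
roi=[("scene",a,(255,165,385,260)),("side",b,(235,160,335,260))]
ims=[]
for n,i,(x0,y0,x1,y1) in roi:
    c=i["pixels"][y0:y1,x0:x1,::-1];f=390/(x1-x0);ims.append(cv2.resize(c,(390,int((y1-y0)*f)),interpolation=cv2.INTER_CUBIC))
H=max(x.shape[0] for x in ims)
cv2.imwrite("pics/crop0.png",np.hstack([cv2.copyMakeBorder(x,0,H-x.shape[0],0,10,0) for x in ims]))
print(plane(a,351,187,.115),plane(b,308,180,.115));print("bar",plane(a,283,180,.07),plane(b,250,212,.07))
E
```

```text
scene black [240.2  49.8] 45 [-0.0181  0.588   0.1197] [-0.0137  0.6618  0.1349]
scene black [253.4  46.2] 20 [-0.0152  0.6607  0.1087] [-0.0111  0.6773  0.1215]
scene black [ 2.7 53.2] 57 [-0.7843  0.1953  0.1035] [-0.777   0.2087  0.1246]
scene black [201.   68.8] 42 [-0.019   0.3881  0.1277] [-0.0154  0.4504  0.1356]
scene black [215.9  68.1] 23 [-0.0164  0.451   0.106 ] [-0.0124  0.4673  0.1194]
scene black [201.1  77.2] 19 [-0.0158  0.3773  0.1043] [-0.0129  0.389   0.1195]
scene black [106.8 140.3] 676 [ 0.0545 -0.0295  0.1255] [0.0773 0.0519 0.1399]
scene black [133.1 142.8] 30 [0.0708 0.0214 0.0931] [0.078  0.0518 0.0988]
scene black [100.6 156.7] 31 [ 0.0468 -0.0573  0.092 ] [ 0.0642 -0.0393  0.0952]
scene black [351.  186.8] 91 [0.6388 0.1075 0.1103] [0.6449 0.1177 0.1224]
scene desk z -0.0008295246078987017
side black [ 25.3 173.2] 910 [-0.0246  0.4503  0.1143] [-0.0041  0.6813  0.1375]
side black [308.4 179.7] 71 [0.6326 0.1085 0.1101] [0.6462 0.1519 0.1229]
side black [310.7 216.7] 18 [ 0.5799 -0.0134  0.1101] [ 0.5809 -0.0119  0.1316]
side black [ 47.3 321.5] 1006 [ 0.0277 -0.0557  0.1241] [0.0745 0.0357 0.1399]
side black [ 52.6 331.6] 309 [ 0.0254 -0.0608  0.0968] [0.0777 0.0055 0.1059]
side desk z 8.364693453472016e-05
[0.64116864 0.10197138 0.115     ] [0.62867772 0.10301299 0.115     ]
bar [0.46977135 0.0986422  0.07      ] [0.46604155 0.10153034 0.07      ]
```

View pics/crop0.png

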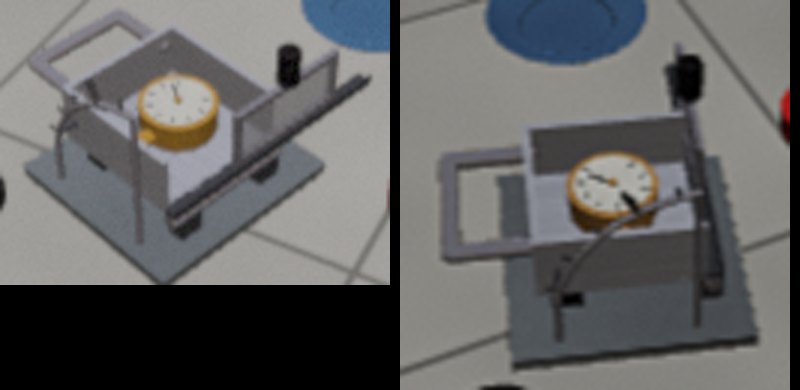

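The crop shows the brass gauge in the tray, at crop (178,105). The door stands partly open towards +y, with the black knob on it at (289,65). The bar's corners are at crop (38,58) and (120,15), and the angle arc is on the -y side.

```bash
python3 - <<'E'
from h import *
a=load("scene0.npz");b=load("side0.npz")
L=np.array([[-80,-85],[80,-85],[80,85]])/1000.
A=np.array([plane(a,*p,.012)[:2] for p in[(263.3,221.7),(310,259.3),(362.7,220)]])
B=np.array([plane(b,*p,.012)[:2] for p in[(264.5,253.6),(326.5,247.2),(316.5,200)]])
for P in(A,B,(A+B)/2):
    d=P-P.mean(0);l=L-L.mean(0)
    th=np.arctan2((l[:,0]*d[:,1]-l[:,1]*d[:,0]).sum(),(l*d).sum())
    c,s=np.cos(th),np.sin(th);M=np.array([[c,-s],[s,c]])
    o=P.mean(0)-M@L.mean(0)
    print("yaw",np.degrees(th).round(2),"origin",o.round(4),"res",((P-o)@M-L).round(4).tolist(),"bar",(o+M@[-.105,0]).round(4),"hinge",(o+M@[.06,0]).round(4))
print("barends",[plane(i,*p,.072)[:2].round(4) for i,p in((a,(295,170)),(a,(267.7,184.3)),(b,(248,199.7)),(b,(248,225.4)))])
print("knob axis tri: ")
o1,d1=ray(a,351,187);o2,d2=ray(b,308.4,179.7)
t=np.linalg.lstsq(np.c_[d1,-d2],o2-o1,rcond=None)[0];print((o1+t[0]*d1).round(4),(o2+t[1]*d2).round(4))
E
```

```text
yaw -17.14 origin [0.5677 0.066 ] res [[0.0031, 0.0009], [-0.0022, 0.0023], [-0.0009, -0.0032]] bar [0.4673 0.0969] hinge [0.625  0.0483]
yaw -17.44 origin [0.5631 0.0642] res [[0.0027, 0.0003], [-0.0024, -0.0011], [-0.0003, 0.0008]] bar [0.4629 0.0957] hinge [0.6203 0.0462]
yaw -17.29 origin [0.5654 0.0651] res [[0.0029, 0.0006], [-0.0023, 0.0006], [-0.0006, -0.0012]] bar [0.4651 0.0963] hinge [0.6227 0.0473]
barends [array([0.4762, 0.1422]), array([0.4486, 0.0669]), array([0.4759, 0.1441]), array([0.4458, 0.0586])]
knob axis tri: 
[0.6358 0.1148 0.1032] [0.6358 0.1153 0.1037]
```

```bash
cat >> h.py <<'E'
YAW=np.radians(-17.3);O=np.array([.5654,.0651])
def w(x,y): c,s=np.cos(YAW),np.sin(YAW); return O+[c*x-s*y,s*x+c*y]
def local(p): c,s=np.cos(YAW),np.sin(YAW); d=np.asarray(p)[:2]-O; return np.array([c*d[0]+s*d[1],-s*d[0]+c*d[1]])
def go(xyz,close,s):
    """tool-frame shift and rotvec from state s to tool-down pose with closing line along cradle 'x' or 'y'"""
    T=R.from_rotvec(s["ee_rot"]);a=YAW+(np.pi/2 if close=='y' else 0)
    best=None
    for k in(0,np.pi):
        y=np.array([np.cos(a+k),np.sin(a+k),0]);z=np.array([0,0,-1.]);x=np.cross(y,z)
        r=(T.inv()*R.from_matrix(np.c_[x,y,z])).as_rotvec()
        if best is None or np.linalg.norm(r)<np.linalg.norm(best):best=r
        print("  option rot",r.round(3))
    print("shift(tool now)",T.inv().apply(np.asarray(xyz)-s["position"]).round(4),"rot",best.round(4),"j",s["joints"].round(2))
E
python3 - <<'E'
from h import *
from cell import arm
s=arm.observe();print(R.from_rotvec(s["ee_rot"]).as_matrix().round(3).tolist())
k=[.636,.113]
go([*k,.21],'y',s);go([*w(-.105,0),.15],'x',s);print(local(k))
E
```

```text
[[0.938, 0.345, -0.001], [0.345, -0.938, 0.001], [-0.0, -0.001, -1.0]]
  option rot [-1.000e-03 -2.000e-03 -2.487e+00]
  option rot [-0.001  0.001  0.655]
shift(tool now) [ 0.6359 -0.5109  0.0068] rot [-1.300e-03  6.000e-04  6.547e-01] j [ 1.12  0.44  0.02  1.57 -0.01  1.13 -0.08]
  option rot [-0.001 -0.    -0.916]
  option rot [-1.000e-03  2.000e-03  2.225e+00]
shift(tool now) [ 0.4698 -0.5541  0.0669] rot [-1.400e-03 -5.000e-04 -9.161e-01] j [ 1.12  0.44  0.02  1.57 -0.01  1.13 -0.08]
[0.05316186 0.06672771]
```

>>> arm_command(
  targets=[
    [[0.02,-0.016,0,0,0,0],[0.04,-0.032,0,0,0,0],[0.04,-0.032,0,0,0,0],[0.04,-0.032,0,0,0,0],[0.04,-0.032,0,0,0,0],[0.04,-0.032,0,0,0,0],[0.04,-0.032,0,0,0,0],[0.04,-0.032,0,0,0,0],[0.04,-0.032,0,0,0,0],[0.04,-0.032,0,0,0,0]],
  ],
  jaw=0.0918,
)

```text
clock: 1.35
position: [0.468, -0.1685, 0.2168]
ee_rot: [3.093, 0.551, -0.0]
force: [1.3, -0.6, -0.5]
width: 1.003
gripper_force: 0.0
```

>>> arm_command(
  targets=[
    [[0.04,-0.032,0,0,0,0],[0.04,-0.032,0,0,0,0],[0.04,-0.032,0,0,0,0],[0.04,-0.032,0,0,0,0],[0.04,-0.032,0,0,0,0],[0.03,-0.024,0,0,0,0.1],[0,0,0,0,0,0.16],[0,0,0,0,0,0.16],[0,0,0,0,0,0.16],[0,0,0,0,0,0.075]],
  ],
)

```text
clock: 2.6
position: [0.6195, 0.0822, 0.2164]
ee_rot: [3.104, -0.479, -0.001]
force: [-0.1, -0.4, 0.4]
width: 1.0
gripper_force: 0.0
```

```bash
python3 - <<'E'
from h import *
from cell import arm
s=arm.observe();print(s["clock"],s["position"]);go([.636,.113,.118],'y',s)
i=arm.get_image("wrist");np.savez("w1.npz",**i,ee=s["ee_rot"],pos=s["position"]);print({k:i[k] for k in i if k not in("pixels","z_map")})
cv2.imwrite("pics/w1.png",i["pixels"][:,:,::-1])
E
```

```text
2.6 [0.6194986  0.08215465 0.21640674]
  option rot [ 1.000e-03 -1.000e-03  3.138e+00]
  option rot [ 0.001  0.001 -0.004]
shift(tool now) [ 0.0065 -0.0344  0.0984] rot [ 0.0006  0.0008 -0.004 ] j [-0.12  0.44 -0.15  1.56  0.07  1.14 -2.16]
{'fx': 309.70691628693146, 'fy': 309.70691628693146, 'cx': 323.0310071404221, 'cy': 198.79421879010818, 'T_tool_cam': array([[ 5.98282411e-04, -9.55920170e-01, -2.93626074e-01,
         8.02898415e-02],
       [ 9.99999601e-01,  3.77091315e-04,  8.09917781e-04,
        -1.61675878e-03],
       [-6.63492900e-04, -2.93626441e-01,  9.55920014e-01,
        -1.67936996e-01],
       [ 0.00000000e+00,  0.00000000e+00,  0.00000000e+00,
         1.00000000e+00]])}
```

View pics/w1.png

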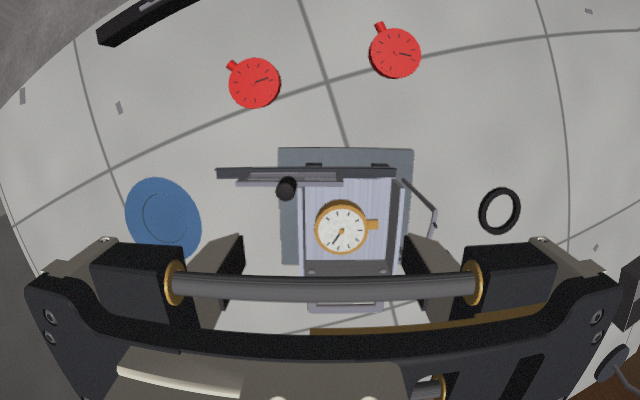

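The wrist picture shows the stand square to the image. The knob's top is at about (286,186), the plate's far corners are at (279,148) and (413,150), and the gauge is at (341,228). The red pucks and the saucer are off to the sides.

```bash
cat >> h.py <<'E'
def wplane(i,u,v,z):
    d=np.array([u-i["cx"],v-i["cy"]]);r=np.hypot(*d);t=r/i["fx"]
    c=np.array([*(d/r*np.sin(t)),np.cos(t)]);T=i["T_tool_cam"];Rw=R.from_rotvec(i["ee"])
    o=i["pos"]+Rw.apply(T[:3,3]);q=Rw.apply(T[:3,:3]@c);return o+q*(z-o[2])/q[2]
E
python3 - <<'E'
from h import *
from cell import arm
i=load("w1.npz")
p=i["pixels"];m=(p.max(2)<55).astype(np.uint8);m[:, :270]=0;m[:,300:]=0;m[:174]=0;m[203:]=0
ys,xs=np.nonzero(m);print("knob px",xs.mean(),ys.mean(),xs.min(),xs.max(),ys.min(),ys.max())
k=wplane(i,286,186,.121);print("knob",k,local(k))
for u,v in((279,148),(413,150)):
    q=wplane(i,u,v,.012);print(q.round(4),local(q).round(4))
s=arm.observe();go([*k[:2],.118],'y',s)
E
```

```text
knob px 286.29617834394907 188.2484076433121 276 296 176 200
knob [0.64036999 0.11125859 0.121     ] [0.057852  0.0663646]
[0.6649 0.1252 0.012 ] [0.0771 0.087 ]
[ 0.6141 -0.0322  0.012 ] [ 0.0754 -0.0784]
  option rot [ 1.000e-03 -1.000e-03  3.135e+00]
  option rot [ 0.001  0.001 -0.006]
shift(tool now) [ 0.0111 -0.0341  0.0984] rot [ 0.0005  0.0008 -0.0065] j [-0.12  0.44 -0.15  1.56  0.07  1.14 -2.16]
```

>>> arm_command(
  targets=[
    [[0.006,-0.018,0.01,0,0,0],[0.005,-0.016,0.02,0,0,0],[0,0,0.025,0,0,0],[0,0,0.022,0,0,0],[0,0,0.015,0,0,0],[0,0,0.006,0,0,0],[0,0,0,0,0,0]],
  ],
)

```text
clock: 3.52
position: [0.6405, 0.1116, 0.1186]
ee_rot: [3.106, -0.472, -0.001]
force: [0.4, -0.1, 0.1]
width: 1.001
gripper_force: 0.0
```

>>> arm_command(
  targets=[
    [[0,0,0,0,0,0],[0,0,0,0,0,0],[0,0,0,0,0,0],[0,0,0,0,0,0],[0,0,0,0,0,0],[0,0,0,0,0,0]],
  ],
  jaw=0.01,
  newtons=8,
)

```text
clock: 4.28
position: [0.6404, 0.1114, 0.1189]
ee_rot: [3.106, -0.473, 0.0]
force: [0.6, 0.1, -0.4]
width: 0.396
gripper_force: 0.0
```

>>> arm_command(
  targets=[
    [[0,0,0,0,0,0],[0,0,0,0,0,0],[0,0,0,0,0,0],[0,0,0,0,0,0]],
  ],
)

```text
clock: 4.78
position: [0.6404, 0.1113, 0.1189]
ee_rot: [3.106, -0.473, 0.0]
force: [1.1, -0.3, -0.1]
width: 0.11
gripper_force: 0.0
```

```bash
python3 - <<'E'
from h import *
from cell import arm
s=arm.observe();ims=[]
for n,(x0,y0,x1,y1) in(("scene",(270,120,420,260)),("wrist",(170,120,470,340))):
    i=arm.get_image(n);np.savez(n+"2.npz",**i,ee=s["ee_rot"],pos=s["position"])
    c=i["pixels"][y0:y1,x0:x1,::-1];f=395/(x1-x0);c=cv2.resize(c,None,fx=f,fy=f,interpolation=cv2.INTER_CUBIC);ims.append(c[:368]);print(f)
H=max(x.shape[0] for x in ims)
cv2.imwrite("pics/c2.png",np.hstack([cv2.copyMakeBorder(x,0,H-x.shape[0],0,5,0) for x in ims]))
E
```

```text
2.6333333333333333
1.3166666666666667
```

View pics/c2.png

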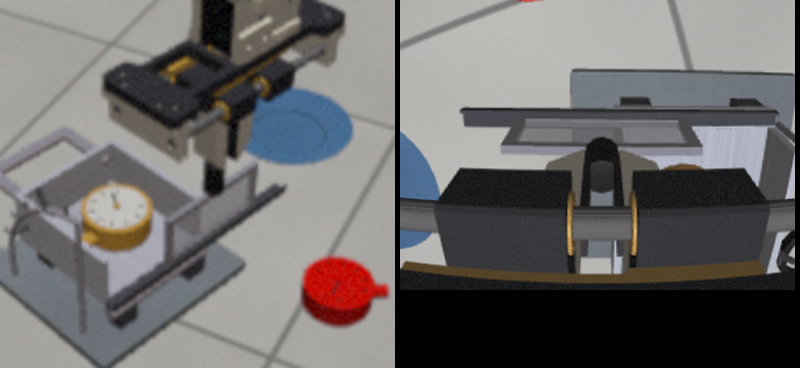

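The scene half shows the knob still standing at crop (214,178), with the fingers close behind and above it. In the wrist half a dark arch at crop (601,160) lies between the fingers, so I need to know whether that is the knob or the pads.

```bash
python3 - <<'E'
from h import *
a=load("scene2.npz");P=cloud(a);p=a["pixels"]
pos=a["pos"];Rt=R.from_rotvec(a["ee"])
def proj(i,x):
    c=R.from_rotvec(i["rotation"]).inv().apply(x-i["xyz"]);return (c[:2]/c[2]*i["fx"]+[i["cx"],i["cy"]]).round(1)
print("TCP px",proj(a,pos),"tip px",proj(a,pos-[0,0,.019]))
for v in range(150,204,4):print(v,[(tuple(P[v,u].round(3)),int(p[v,u].mean())) for u in(347,351,355)])
i=load("wrist2.npz")
c=i["pixels"][200:300,270:380,::-1];cv2.imwrite("pics/c3.png",cv2.resize(c,None,fx=5,fy=5,interpolation=cv2.INTER_CUBIC))
print("wrist z",[(v,i["z_map"][v,323].round(3)) for v in range(215,300,8)])
print("wrist z row 250",[(u,i["z_map"][250,u].round(3)) for u in range(290,360,6)])
T=np.linalg.inv(i["T_tool_cam"])
for q in([0,0,0],[0,0,.019],[.0095,0,.019]):
    c=T[:3,:3]@q+T[:3,3];t=np.arccos(c[2]/np.linalg.norm(c));d=c[:2]/np.hypot(*c[:2]);print(q,(d*t*i["fx"]+[i["cx"],i["cy"]]).round(1),c[2].round(3))
E
```

```text
TCP px [352.7 183. ] tip px [352.2 189.7]
150 [((np.float64(0.647), np.float64(0.06), np.float64(0.237)), 51), ((np.float64(0.652), np.float64(0.066), np.float64(0.236)), 44), ((np.float64(0.657), np.float64(0.072), np.float64(0.233)), 20)]
154 [((np.float64(0.65), np.float64(0.052), np.float64(0.235)), 27), ((np.float64(0.653), np.float64(0.064), np.float64(0.228)), 30), ((np.float64(0.655), np.float64(0.079), np.float64(0.219)), 62)]
158 [((np.float64(0.641), np.float64(0.074), np.float64(0.208)), 14), ((np.float64(0.65), np.float64(0.072), np.float64(0.212)), 37), ((np.float64(0.659), np.float64(0.07), np.float64(0.217)), 47)]
162 [((np.float64(0.641), np.float64(0.075), np.float64(0.198)), 57), ((np.float64(0.656), np.float64(0.059), np.float64(0.214)), 91), ((np.float64(0.661), np.float64(0.067), np.float64(0.21)), 77)]
166 [((np.float64(0.653), np.float64(0.05), np.float64(0.21)), 90), ((np.float64(0.657), np.float64(0.058), np.float64(0.206)), 76), ((np.float64(0.661), np.float64(0.068), np.float64(0.201)), 45)]
170 [((np.float64(0.637), np.float64(0.085), np.float64(0.17)), 8
[... 1760 characters left out ...]
32(0.244)), (223, np.float32(0.229)), (231, np.float32(0.194)), (239, np.float32(0.184)), (247, np.float32(0.181)), (255, np.float32(0.184)), (263, np.float32(0.186)), (271, np.float32(0.309)), (279, np.float32(0.089)), (287, np.float32(0.086)), (295, np.float32(0.086))]
wrist z row 250 [(290, np.float32(0.096)), (296, np.float32(0.095)), (302, np.float32(0.15)), (308, np.float32(0.0)), (314, np.float32(0.168)), (320, np.float32(0.183)), (326, np.float32(0.183)), (332, np.float32(0.168)), (338, np.float32(0.151)), (344, np.float32(0.152)), (350, np.float32(0.095)), (356, np.float32(0.094))]
[0, 0, 0] [325.5 244.6] 0.184
[0, 0, 0.019] [325.2 232.1] 0.202
[0.0095, 0, 0.019] [325.3 218.6] 0.199
```

View pics/c3.png

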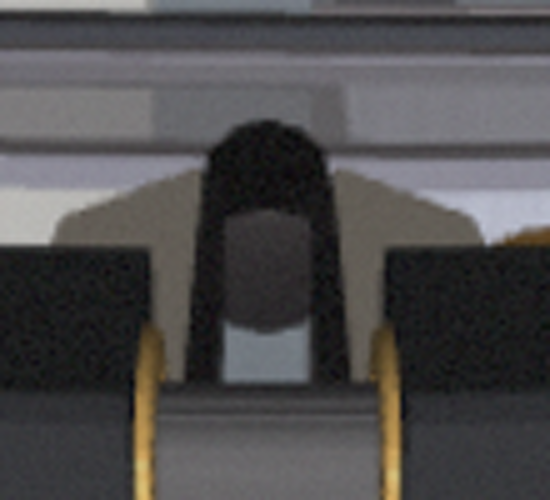

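>>> arm_command(
  targets=[
    [[0,0,0,0,0,0],[0,0,0,0,0,0],[0,0,0,0,0,0]],
  ],
  jaw=0.0,
  newtons=8,
)

```text
clock: 5.25
position: [0.6404, 0.1113, 0.1189]
ee_rot: [3.106, -0.473, 0.0]
force: [0.8, -1.0, 0.2]
width: 0.002
gripper_force: 0.0
```

```bash
python3 - <<'E'
from h import *
from cell import arm
s=arm.observe();ims=[]
a0=load("scene0.npz");b0=load("side0.npz")
for n,z,(x0,y0,x1,y1) in(("scene",a0,(325,165,375,215)),("side",b0,(285,150,335,200))):
    i=arm.get_image(n);np.savez(n+"3.npz",**i,ee=s["ee_rot"],pos=s["position"])
    ims.append(np.vstack([cv2.resize(q["pixels"][y0:y1,x0:x1,::-1],(290,290),interpolation=cv2.INTER_NEAREST) for q in(z,i)]))
i=arm.get_image("wrist");np.savez("wrist3.npz",**i,ee=s["ee_rot"],pos=s["position"])
c=cv2.resize(i["pixels"][200:300,290:360,::-1],(203,290));ims.append(np.vstack([cv2.resize(load("wrist2.npz")["pixels"][200:300,290:360,::-1],(203,290)),c]))
cv2.imwrite("pics/c4.png",np.hstack(ims))
E
```

```text
(no output)
```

View pics/c4.png

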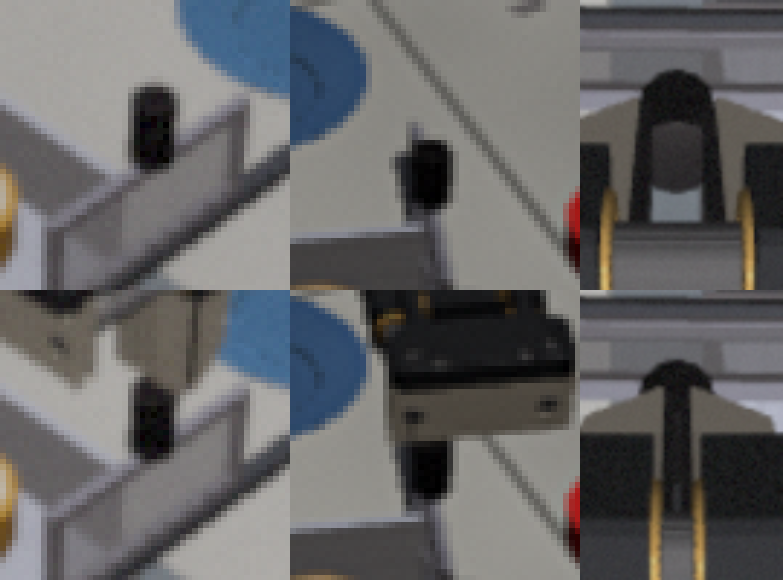

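The fingers have closed above and behind the knob, which has not moved. The scene crop shows their tips ending around (357,182), with the knob below at (350,187). I'll measure where the tips really are in the tool frame.

```bash
python3 - <<'E'
from h import *
from cell import arm
print("tip_reach",arm.tip_reach,arm.observe()["position"])
def wc(i):
    v,u=np.mgrid[:400,:640];dx,dy=u-i["cx"],v-i["cy"];r=np.hypot(dx,dy)+1e-9;t=r/i["fx"];z=i["z_map"]
    c=np.stack([dx/r*np.tan(t)*z,dy/r*np.tan(t)*z,z],-1);T=i["T_tool_cam"];return c@T[:3,:3].T+T[:3,3]
for n in("wrist2","wrist3"):
    i=load(n+".npz");P=wc(i);print(n)
    for v in(222,228,234,240,246,252,258,264):print(v,[(u,*(1e3*P[v,u]).round(0).astype(int)) for u in(305,312,318,323,328,334,341)])
a=load("scene3.npz");P=cloud(a);q=P[:,:,:]
m=(a["z_map"]>0)&(np.linalg.norm(P[...,:2]-a["pos"][:2],axis=2)<.06)
b=a["pixels"].astype(int);f=m&(P[...,2]>.1)&(b[...,0]>60)&(b[...,0]-b[...,2]>8)
print("beige zmin pctl",np.percentile(P[f][:,2],[0,1,5,20]))
E
```

```text
tip_reach 0.019 [0.64043763 0.11133299 0.11892252]
wrist2
222 [(305, np.int64(-4), np.int64(-15), np.int64(49)), (312, np.int64(-4), np.int64(-10), np.int64(48)), (318, np.int64(-4), np.int64(-5), np.int64(48)), (323, np.int64(-5), np.int64(-1), np.int64(49)), (328, np.int64(-4), np.int64(2), np.int64(48)), (334, np.int64(-4), np.int64(7), np.int64(48)), (341, np.int64(-4), np.int64(12), np.int64(48))]
228 [(305, np.int64(-4), np.int64(-14), np.int64(36)), (312, np.int64(-4), np.int64(-9), np.int64(36)), (318, np.int64(2), np.int64(-5), np.int64(21)), (323, np.int64(3), np.int64(-1), np.int64(18)), (328, np.int64(2), np.int64(2), np.int64(22)), (334, np.int64(-4), np.int64(6), np.int64(37)), (341, np.int64(-4), np.int64(11), np.int64(36))]
234 [(305, np.int64(-4), np.int64(-14), np.int64(26)), (312, np.int64(-1), np.int64(-9), np.int64(18)), (318, np.int64(2), np.int64(-5), np.int64(11)), (323, np.int64(3), np.int64(-1), np.int64(9)), (328, np.int64(3), np.int64(2), np.int64(10)), (334, np.int64(0), np.int64(6), np.int64(17)), (341, np.int64(-5), np.int64(11), np.int64(28))]
240 [(30
[... 3904 characters left out ...]
nt64(37), np.int64(-5), np.int64(-86)), (318, np.int64(12), np.int64(-4), np.int64(-39)), (323, np.int64(10), np.int64(-1), np.int64(-36)), (328, np.int64(11), np.int64(1), np.int64(-39)), (334, np.int64(37), np.int64(2), np.int64(-87)), (341, np.int64(37), np.int64(4), np.int64(-87))]
264 [(305, np.int64(37), np.int64(-7), np.int64(-91)), (312, np.int64(37), np.int64(-5), np.int64(-90)), (318, np.int64(10), np.int64(-4), np.int64(-42)), (323, np.int64(10), np.int64(-2), np.int64(-42)), (328, np.int64(10), np.int64(1), np.int64(-42)), (334, np.int64(37), np.int64(2), np.int64(-90)), (341, np.int64(36), np.int64(4), np.int64(-89))]
beige zmin pctl [0.13086139 0.13873554 0.15050099 0.22126582]
```

The depth map shows the real fingertips about 11 mm behind the reported TCP, not 19 mm ahead of it as stated. The reported tool point is therefore about 30 mm too far along the fingers, and the body seen at -83 mm fits this. From here I take the grasp point as 30 mm behind the reported TCP. The knob axis is at tool x -6 mm.

>>> arm_command(
  targets=[
    [[-0.003,0,0,0,0,0],[-0.003,0,0,0,0,0],[0,0,0,0,0,0],[0,0,0,0,0,0],[0,0,0,0,0,0],[0,0,0,0,0,0],[0,0,0,0,0,0]],
  ],
  jaw=0.06,
)

```text
clock: 6.28
position: [0.6347, 0.1131, 0.1189]
ee_rot: [3.106, -0.473, -0.0]
force: [-0.2, -0.8, 0.0]
width: 0.644
gripper_force: 0.0
```

>>> arm_command(
  targets=[
    [[0,0,0.006,0,0,0],[0,0,0.008,0,0,0],[0,0,0.008,0,0,0],[0,0,0.006,0,0,0],[0,0,0,0,0,0]],
  ],
)

```text
clock: 6.9
position: [0.6343, 0.113, 0.0901]
ee_rot: [3.105, -0.473, -0.002]
force: [-0.4, -0.1, 0.1]
width: 0.65
gripper_force: 0.0
```

>>> arm_command(
  targets=[
    [[0,0,0,0,0,0],[0,0,0,0,0,0],[0,0,0,0,0,0],[0,0,0,0,0,0],[0,0,0,0,0,0],[0,0,0,0,0,0],[0,0,0,0,0,0]],
  ],
  jaw=0.01,
  newtons=8,
)

```text
clock: 7.78
position: [0.6347, 0.1131, 0.091]
ee_rot: [3.106, -0.473, 0.0]
force: [-0.0, -0.2, 0.0]
width: 0.19
gripper_force: 8.0
```

>>> arm_command(
  targets=[
    [[0,0.003,0,0,0,0],[0,0.006,0,0,0,0],[0,0.007,0,0,0,0],[0,0.007,0,0,0,0],[0,0.007,0,0,0,0],[0,0.007,0,0,0,0],[0,0.007,0,0,0,0],[0,0.007,0,0,0,0],[0,0.005,0,0,0,0],[0,0.003,0,0,0,0]],
  ],
)

```text
clock: 9.02
position: [0.6167, 0.0566, 0.0909]
ee_rot: [3.106, -0.473, -0.001]
force: [-3.6, 2.6, 4.7]
width: 0.194
gripper_force: 8.0
```

>>> arm_command(
  targets=[
    [[0,0.002,0,0,0,0],[0,0.002,0,0,0,0],[0,0.002,0,0,0,0],[0,0,0,0,0,0]],
  ],
)

```text
clock: 9.52
position: [0.6156, 0.0531, 0.0909]
ee_rot: [-3.104, 0.47, -0.001]
force: [-1.4, 8.2, 1.6]
width: 0.192
gripper_force: 8.0
```

>>> arm_command(
  targets=[
    [[0,0.0015,0,0,0,0],[0,0.0015,0,0,0,0],[0,0,0,0,0,0]],
  ],
)

```text
clock: 9.9
position: [0.6156, 0.0529, 0.091]
ee_rot: [-3.101, 0.467, -0.003]
force: [1.0, 13.6, -1.1]
width: 0.191
gripper_force: 8.0
```

```bash
python3 - <<'E'
from h import *
from cell import arm
s=arm.observe();print(s["force"],s["position"],local(s["position"]))
ims=[]
for n,(x0,y0,x1,y1) in(("scene",(255,155,385,265)),("side",(235,155,335,255))):
    i=arm.get_image(n);np.savez(n+"4.npz",**i,ee=s["ee_rot"],pos=s["position"])
    c=i["pixels"][y0:y1,x0:x1,::-1];ims.append(cv2.resize(c,(395,int((y1-y0)*395/(x1-x0))),interpolation=cv2.INTER_CUBIC))
H=max(x.shape[0] for x in ims)
cv2.imwrite("pics/c5.png",np.hstack([cv2.copyMakeBorder(x,0,H-x.shape[0],0,5,0) for x in ims]))
E
```

```text
[ 1.02181019 13.6010539  -1.08541074] [0.61555712 0.05289947 0.09101672] [0.05151618 0.00326688]
```

View pics/c5.png

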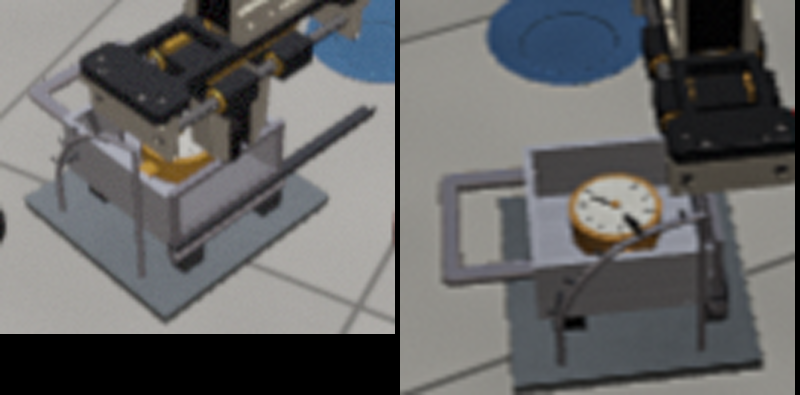

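The pictures show the door frame now covering the tray's whole far end (scene crop (180,190) to (280,130)), with the gauge inside at side crop (615,205). The push was met by a firm 13 N stop, so the door is shut. Next I release, lift and go to the bar.

>>> arm_command(
  targets=[
    [[0,-0.002,0,0,0,0],[0,0,0,0,0,0],[0,0,0,0,0,0],[0,0,0,0,0,0],[0,0,-0.01,0,0,0],[0,0,-0.02,0,0,0],[0,0,-0.03,0,0,0],[0,0,-0.03,0,0,0]],
  ],
  jaw=0.044,
)

```text
clock: 11.0
position: [0.6151, 0.05, 0.1825]
ee_rot: [-3.106, 0.473, -0.001]
force: [-0.1, -0.5, -0.7]
width: 0.479
gripper_force: 0.0
```

```bash
python3 - <<'E'
from h import *
from cell import arm
s=arm.observe();print(s["position"],s["width"]);go([*w(-.108,.004),.12],'x',s);print(R.from_rotvec(s["ee_rot"]).as_matrix().round(3).tolist())
E
```

```text
[0.61505747 0.0499981  0.18253089] 0.47899990618329513
  option rot [ 0.    -0.    -1.571]
  option rot [-0.   -0.    1.57]
shift(tool now) [-0.1599 -0.0036  0.0625] rot [-4.0000e-04 -2.0000e-04  1.5704e+00] j [-0.06  0.46 -0.15  1.63  0.08  1.06 -2.11]
[[0.955, -0.298, 0.0], [-0.298, -0.955, -0.0], [0.0, -0.0, -1.0]]
```

>>> arm_command(
  targets=[
    [[-0.02,-0.001,0,0,0,0],[-0.04,-0.001,0,0,0,0],[-0.05,-0.001,0,0,0,0],[-0.05,0,0,0,0,-0.1],[0,0,0,0,0,-0.17],[0,0,0,0,0,-0.17],[0,0,0,0,0,-0.17],[0,0,0,0,0,-0.17],[0,0,0,0,0,-0.17],[0,0,0,0,0,-0.17]],
  ],
)

```text
clock: 12.25
position: [0.4634, 0.1006, 0.1817]
ee_rot: [2.879, 1.257, 0.002]
force: [0.5, 0.4, 1.2]
width: 0.482
gripper_force: 0.0
```

>>> arm_command(
  targets=[
    [[0,0,0.01,0,0,-0.17],[0,0,0.02,0,0,-0.17],[0,0,0.02,0,0,-0.115],[0,0,0,0,0,0],[0,0,0,0,0,0]],
  ],
)

```text
clock: 12.88
position: [0.4637, 0.1007, 0.1319]
ee_rot: [2.529, 1.863, 0.002]
force: [1.3, -0.3, 0.6]
width: 0.479
gripper_force: 0.0
```

```bash
python3 - <<'E'
from h import *
from cell import arm
s=arm.observe();print(s["position"]);go([*w(-.108,.004),.04],'x',s)
i=arm.get_image("wrist");np.savez("w5.npz",**i,ee=s["ee_rot"],pos=s["position"]);cv2.imwrite("pics/w5.png",i["pixels"][:,:,::-1])
E
```

```text
[0.46372719 0.10071106 0.13187685]
  option rot [ 0.001 -0.     0.001]
  option rot [ 1.000e-03  2.000e-03 -3.141e+00]
shift(tool now) [ 0.0002 -0.0004  0.0919] rot [ 0.001  -0.0005  0.0011] j [ 0.06  0.34 -0.48  2.01  0.21  0.84 -0.84]
```

View pics/w5.png

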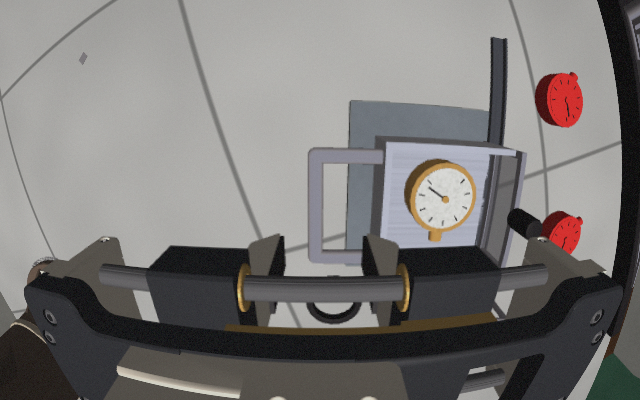

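The wrist picture shows the bar upright at u≈316, with its arms at v≈157 and v≈257. The gauge is in the tray at (440,198), and the door lies across the tray's whole far side with its knob at (522,222). The fingers straddle the bar's line.

```bash
python3 - <<'E'
from h import *
i=load("w5.npz")
T=i["T_tool_cam"]
v,u=np.mgrid[:400,:640];dx,dy=u-i["cx"],v-i["cy"];r=np.hypot(dx,dy)+1e-9;t=r/i["fx"];z=i["z_map"]
P=np.stack([dx/r*np.tan(t)*z,dy/r*np.tan(t)*z,z],-1)@T[:3,:3].T+T[:3,3]
for vv in(156,170,190,210,230,245,252,258):
    row=P[vv,295:335];m=(1e3*row)
    k=m[:,2]<130-70+15
    k=(i["pos"][2]*1e3-m[:,2])>40
    print(vv,"u",295+np.nonzero(k)[0][[0,-1]] if k.any() else None,m[k].mean(0).round(1),m[k][:,1].min().round(1),m[k][:,1].max().round(1))
for vv in(154,157,160,256,260):print(vv,(1e3*P[vv,345]).round(1))
print("inner finger tips",[(q,(1e3*P[q[1],q[0]]).round(0)) for q in((275,250),(280,240),(370,250),(365,240),(383,237))])
E
```

```text
156 u [308 334] [44.9 -0.8 56.2] -10.4 8.7
170 u [308 323] [34.2 -4.8 57.3] -10.5 0.7
190 u [308 323] [18.8 -4.9 57.2] -10.7 0.7
210 u [308 323] [ 2.9 -5.  57.2] -10.9 0.7
230 u [299 321] [-7.4 -5.5 41.8] -11.2 0.9
245 u [308 321] [-26.7  -6.1  56.7] -11.4 -0.9
252 u [308 334] [-33.6  -0.8  57.9] -11.6 9.8
258 u [309 334] [-38.1  -0.5  55.8] -10.7 9.7
154 [46.4 16.8 56.4]
157 [44.3 16.8 55.7]
160 [42.  16.9 56.3]
256 [-37.4  18.8  57.9]
260 [-40.4  18.8  56.6]
inner finger tips [((275, 250), array([ 11., -24., -28.])), ((280, 240), array([ 11., -23., -16.])), ((370, 250), array([ 11.,  25., -28.])), ((365, 240), array([ 11.,  24., -16.])), ((383, 237), array([-16.,  47.,  47.]))]
```

>>> arm_command(
  targets=[
    [[0.004,-0.005,0.008,0,0,0],[0,0,0.015,0,0,0],[0,0,0.018,0,0,0],[0,0,0.018,0,0,0],[0,0,0.016,0,0,0],[0,0,0.012,0,0,0],[0,0,0.005,0,0,0],[0,0,0,0,0,0]],
  ],
)

```text
clock: 13.92
position: [0.4595, 0.106, 0.0388]
ee_rot: [-2.526, -1.867, 0.0]
force: [0.7, -0.5, 0.1]
width: 0.48
gripper_force: 0.0
```

>>> arm_command(
  targets=[
    [[0,0,0,0,0,0],[0,0,0,0,0,0],[0,0,0,0,0,0],[0,0,0,0,0,0],[0,0,0,0,0,0],[0,0,0,0,0,0]],
  ],
  jaw=0.0,
  newtons=30,
)

```text
clock: 14.68
position: [0.4589, 0.1061, 0.039]
ee_rot: [-2.526, -1.867, 0.001]
force: [-4.4, 1.2, 5.7]
width: 0.121
gripper_force: 30.0
```

```bash
python3 -c "
import numpy as np
t=np.radians(13.627+np.arange(0,46,2.5));x=-169.78*np.cos(t);z=169.78*np.sin(t)
print(np.c_[np.diff(x),-np.diff(z)].round(1).tolist(),x[-1]-x[0],z[-1]-z[0])
t=np.radians(13.627+45.7);print(-169.78*np.cos(t)+165,169.78*np.sin(t)-40)"
```

```text
[[1.9, -7.2], [2.2, -7.1], [2.5, -7.0], [2.8, -6.8], [3.1, -6.7], [3.4, -6.6], [3.7, -6.4], [4.0, -6.3], [4.2, -6.1], [4.5, -5.9], [4.7, -5.7], [5.0, -5.5], [5.2, -5.2], [5.5, -5.0], [5.7, -4.8], [5.9, -4.5], [6.1, -4.3], [6.2, -4.0]] 76.61199186808851 104.95733550329192
78.38882716795962 106.02654943762258
```

>>> arm_command(
  targets=[
    [[0,0.001,-0.0036,0,0,0],[0,0.001,-0.0036,0,0,0],[0,0.0022,-0.0071,0,0,0],[0,0.0025,-0.007,0,0,0],[0,0.0028,-0.0068,0,0,0],[0,0.0031,-0.0067,0,0,0],[0,0.0034,-0.0066,0,0,0],[0,0,0,0,0,0]],
  ],
)

```text
clock: 15.68
position: [0.4736, 0.1013, 0.0807]
ee_rot: [-2.526, -1.867, 0.003]
force: [-7.2, 2.4, 5.5]
width: 0.118
gripper_force: 30.0
```

```bash
python3 - <<'E'
from h import *
from cell import arm
s=arm.observe();print(s["force"],s["ft_torque"])
ims=[]
for n,(x0,y0,x1,y1) in(("scene",(255,135,385,265)),("side",(235,155,335,255))):
    i=arm.get_image(n);np.savez(n+"6.npz",**i)
    c=i["pixels"][y0:y1,x0:x1,::-1];ims.append(cv2.resize(c,(395,int((y1-y0)*395/(x1-x0))),interpolation=cv2.INTER_CUBIC))
cv2.imwrite("pics/c6.png",np.hstack(ims))
E
```

```text
[-7.18479562  2.38193628  5.46123485] [ 0.56411573  1.84806871 -0.11709254]
```

View pics/c6.png

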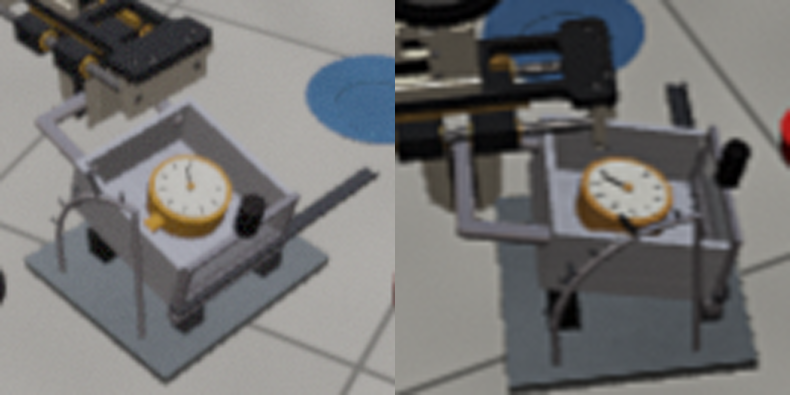

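At this 15° stage the cradle is visibly tilted with the guard shut and the gauge inside; the knob is at scene crop (250,215) over the tray's far end. I continue along the arc.

>>> arm_command(
  targets=[
    [[0,0.002,-0.0032,0,0,0],[0,0.0037,-0.0064,0,0,0],[0,0.004,-0.0063,0,0,0],[0,0.0042,-0.0061,0,0,0],[0,0.0045,-0.0059,0,0,0],[0,0.0047,-0.0057,0,0,0],[0,0.005,-0.0055,0,0,0],[0,0.0052,-0.0052,0,0,0],[0,0.0055,-0.005,0,0,0]],
  ],
)

```text
clock: 16.9
position: [0.5089, 0.0899, 0.1295]
ee_rot: [-2.524, -1.866, 0.008]
force: [-12.4, 2.9, 4.4]
width: 0.118
gripper_force: 30.0
```

```bash
cat > tilt.py <<'E'
from h import *
from cell import arm
s=arm.observe();p=s["position"];d=p-[.4589,.1061,.039]
x=d[0]*np.cos(YAW)+d[1]*np.sin(YAW);z=d[2]
print("local dx dz",x.round(4),z.round(4),"tilt z",(np.degrees(np.arcsin((.04+z)/.16978))-13.627).round(2),"tilt xz",(np.degrees(np.arctan2(.04+z,.165-x))-13.627).round(2),"r",np.hypot(.04+z,.165-x).round(4),s["force"].round(1),s["width"],s["clock"])
E
python3 tilt.py
```

```text
local dx dz 0.0526 0.0905 tilt z 36.59 tilt xz 35.62 r 0.1722 [-12.4   2.9   4.4] 0.11796885664627924 16.9
```

>>> arm_command(
  targets=[
    [[0,0.0045,-0.005,0,0,0],[0,0.0045,-0.0045,0,0,0],[0,0.004,-0.003,0,0,0],[0,0,0,0,0,0]],
  ],
)

```text
clock: 17.4
position: [0.5238, 0.0852, 0.1425]
ee_rot: [-2.527, -1.866, 0.003]
force: [-5.7, -1.1, 3.3]
width: 0.121
gripper_force: 30.0
```

```bash
cat >> tilt.py <<'E'
# camera check: plane of the cradle's walls/door via knob-free cue: normals from tray inner points
import sys
for n in("scene","side"):
    i=arm.get_image(n);P=cloud(i);b=i["pixels"].astype(int)
    hsv=cv2.cvtColor(i["pixels"],cv2.COLOR_RGB2HSV)
    L=P.copy();c,s_=np.cos(YAW),np.sin(YAW);d=P[...,:2]-O
    lx=c*d[...,0]+s_*d[...,1];ly=-s_*d[...,0]+c*d[...,1]
    m=(i["z_map"]>0)&(abs(lx)<.12)&(abs(ly)<.055)&(P[...,2]>.04)
    dial=m&(b.min(2)>165)&(hsv[...,1]<60)
    k,l,st,ce=cv2.connectedComponentsWithStats(dial.astype(np.uint8))
    if k<2: continue
    j=1+np.argmax(st[1:,4]);q=P[cv2.erode((l==j).astype(np.uint8),np.ones((3,3)))>0]
    if len(q)<20: print(n,"few",len(q));continue
    cq=q.mean(0);nrm=np.linalg.svd(q-cq)[2][2];nrm*=np.sign(nrm[2])
    print(n,"dial",ce[j].round(0),len(q),cq.round(3),local(cq).round(3),"tilt",np.degrees(np.arctan2(nrm[0]*c+nrm[1]*s_,nrm[2])).round(1))
E
python3 tilt.py
```

```text
local dx dz 0.0682 0.1035 tilt z 44.04 tilt xz 42.37 r 0.173 [-5.7 -1.1  3.3] 0.12093362153181404 17.4
scene dial [333. 208.] 182 [0.622 0.06  0.078] [0.055 0.012] tilt 42.4
side dial [249. 131.] 25 [0.482 0.083 0.318] [-0.085 -0.007] tilt -0.1
```

>>> arm_command(
  targets=[
    [[0,0.004,-0.0035,0,0,0],[0,0.0035,-0.003,0,0,0],[0,0,0,0,0,0]],
  ],
)

```text
clock: 17.88
position: [0.5323, 0.0825, 0.1487]
ee_rot: [2.527, 1.865, -0.0]
force: [-0.4, -3.6, -4.6]
width: 0.117
gripper_force: 30.0
```

```bash
python3 tilt.py; python3 tilt.py | grep dial; python3 - <<'E'
from h import *
# dial tilt at level (scene0, scene4) and at the ~15 deg stage (scene6), and robust
c,s_=np.cos(YAW),np.sin(YAW)
for n in("scene0","scene6"):
    i=load(n+".npz");P=cloud(i);b=i["pixels"].astype(int);hsv=cv2.cvtColor(i["pixels"],cv2.COLOR_RGB2HSV);d=P[...,:2]-O
    lx=c*d[...,0]+s_*d[...,1];ly=-s_*d[...,0]+c*d[...,1]
    m=(i["z_map"]>0)&(abs(lx)<.12)&(abs(ly)<.055)&(P[...,2]>.04)&(b.min(2)>165)&(hsv[...,1]<60)
    k,l,st,ce=cv2.connectedComponentsWithStats(m.astype(np.uint8));j=1+np.argmax(st[1:,4]);q=P[cv2.erode((l==j).astype(np.uint8),np.ones((3,3)))>0]
    cq=q.mean(0);nr=np.linalg.svd(q-cq)[2][2];nr*=np.sign(nr[2]);print(n,ce[j],len(q),cq,local(cq),np.degrees(np.arctan2(nr[0]*c+nr[1]*s_,nr[2])).round(1))
E
```

```text
local dx dz 0.0771 0.1097 tilt z 48.23 tilt xz 45.96 r 0.1736 [-0.4 -3.6 -4.6] 0.11708165779089698 17.875
scene dial [334. 209.] 172 [0.624 0.06  0.079] [0.057 0.013] tilt 45.4
side few 14
scene dial [334. 209.] 165 [0.624 0.06  0.078] [0.058 0.012] tilt 44.9
side dial [253. 127.] 21 [0.491 0.085 0.324] [-0.077 -0.003] tilt 2.6
scene0 [314.08695652 198.43478261] 85 [0.56494047 0.08023311 0.0677336 ] [-0.00493895  0.01431185] 0.1
scene6 [317.4084507  196.44014085] 141 [0.57591289 0.0748192  0.08087834] [0.00714705 0.01240578] 13.4
```

Tilt estimates: 45.2° from the x travel, 46.0° from x and z together, and 44.9 to 45.4° from the dial plane. I hold here.

>>> arm_command(
  targets=[
    [[0,0,0,0,0,0],[0,0,0,0,0,0],[0,0,0,0,0,0],[0,0,0,0,0,0],[0,0,0,0,0,0],[0,0,0,0,0,0],[0,0,0,0,0,0],[0,0,0,0,0,0],[0,0,0,0,0,0],[0,0,0,0,0,0]],
  ],
)

```text
clock: 19.32
position: [0.5323, 0.0826, 0.1487]
ee_rot: [2.526, 1.864, 0.0]
force: [-0.0, -5.0, -5.7]
width: 0.123
gripper_force: 30.0
```

```bash
for k in 1 2 3; do python3 tilt.py; done
```

```text
local dx dz 0.0771 0.1097 tilt z 48.25 tilt xz 45.96 r 0.1736 [-0.  -5.  -5.7] 0.12273582468831133 19.325
scene dial [334. 209.] 175 [0.624 0.06  0.079] [0.058 0.012] tilt 46.1
side few 15
local dx dz 0.0771 0.1097 tilt z 48.25 tilt xz 45.95 r 0.1736 [ 0.2 -5.  -5.3] 0.12112532423978607 19.425
scene dial [334. 209.] 161 [0.623 0.06  0.08 ] [0.057 0.012] tilt 44.6
side few 19
local dx dz 0.0771 0.1097 tilt z 48.25 tilt xz 45.95 r 0.1736 [ 0.5 -5.5 -5. ] 0.11923207181104292 19.525
scene dial [334. 209.] 146 [0.622 0.06  0.08 ] [0.056 0.012] tilt 45.4
side dial [252. 127.] 20 [0.491 0.085 0.324] [-0.077 -0.003] tilt 2.3
```

>>> arm_command(
  targets=[
    [[0,0,0,0,0,0],[0,0,0,0,0,0],[0,0,0,0,0,0],[0,0,0,0,0,0],[0,0,0,0,0,0],[0,0,0,0,0,0],[0,0,0,0,0,0],[0,0,0,0,0,0],[0,0,0,0,0,0],[0,0,0,0,0,0]],
  ],
)

```text
clock: 20.88
position: [0.5323, 0.0826, 0.1487]
ee_rot: [2.526, 1.865, 0.0]
force: [0.8, -5.6, -6.4]
width: 0.117
gripper_force: 30.0
```

>>> arm_command(
  targets=[
    [[0,-0.001,0.001,0,0,0],[0,-0.0025,0.002,0,0,0],[0,-0.0035,0.003,0,0,0],[0,-0.0045,0.004,0,0,0],[0,-0.0045,0.0045,0,0,0],[0,-0.0045,0.005,0,0,0],[0,-0.004,0.0035,0,0,0],[0,-0.004,0.004,0,0,0],[0,-0.004,0.004,0,0,0],[0,-0.004,0.0044,0,0,0]],
  ],
)

```text
clock: 22.12
position: [0.4949, 0.0947, 0.1142]
ee_rot: [-2.526, -1.868, 0.003]
force: [-14.5, -2.9, 14.7]
width: 0.124
gripper_force: 29.9
```

```bash
python3 tilt.py
```

```text
local dx dz 0.0377 0.0752 tilt z 29.12 tilt xz 28.54 r 0.1717 [-14.5  -2.9  14.7] 0.12364674585384954 22.125
scene dial [329. 205.] 163 [0.609 0.065 0.078] [0.042 0.012] tilt 27.1
side few 16
```

>>> arm_command(
  targets=[
    [[0,-0.0038,0.003,0,0,0],[0,-0.0034,0.0033,0,0,0],[0,-0.003,0.0035,0,0,0],[0,-0.0027,0.0037,0,0,0],[0,-0.0026,0.0038,0,0,0],[0,-0.0025,0.0039,0,0,0],[0,-0.0024,0.0039,0,0,0],[0,-0.0023,0.004,0,0,0],[0,-0.0022,0.004,0,0,0],[0,-0.0022,0.0041,0,0,0]],
  ],
)

```text
clock: 23.48
position: [0.4716, 0.1022, 0.0769]
ee_rot: [2.526, 1.866, 0.002]
force: [-2.9, -5.7, 4.5]
width: 0.115
gripper_force: 29.9
```

```bash
python3 tilt.py
```

```text
local dx dz 0.0133 0.0379 tilt z 13.67 tilt xz 13.54 r 0.1705 [-2.9 -5.7  4.5] 0.11461799984682407 23.475
scene dial [323. 204.] 106 [0.596 0.066 0.074] [0.029 0.01 ] tilt 13.4
side dial [303. 204.] 26 [0.599 0.066 0.074] [0.032 0.01 ] tilt 12.1
```

>>> arm_command(
  targets=[
    [[0,-0.0018,0.0037,0,0,0],[0,-0.0018,0.004,0,0,0],[0,-0.0017,0.0042,0,0,0],[0,-0.0015,0.0042,0,0,0],[0,-0.0014,0.0042,0,0,0],[0,-0.0013,0.0042,0,0,0],[0,-0.0012,0.0035,0,0,0],[0,-0.001,0.0025,0,0,0],[0,-0.0008,0.0018,0,0,0],[0,0,0,0,0,0]],
  ],
)

```text
clock: 24.82
position: [0.4602, 0.1059, 0.0443]
ee_rot: [2.526, 1.865, 0.003]
force: [0.1, -4.9, -1.8]
width: 0.117
gripper_force: 29.9
```

```bash
python3 tilt.py
```

```text
local dx dz 0.0012 0.0053 tilt z 1.84 tilt xz 1.83 r 0.1699 [ 0.1 -4.9 -1.8] 0.11732613544805835 24.825
scene dial [319. 204.] 65 [0.582 0.063 0.069] [0.016 0.003] tilt 1.4
side dial [300. 205.] 34 [0.591 0.072 0.069] [0.022 0.014] tilt 1.0
```

>>> arm_command(
  targets=[
    [[0,-0.0003,0.001,0,0,0],[0,-0.0003,0.001,0,0,0],[0,-0.0003,0.001,0,0,0],[0,-0.0002,0.001,0,0,0],[0,0,0.001,0,0,0],[0,0,0.001,0,0,0],[0,0,0,0,0,0]],
  ],
)

```text
clock: 25.8
position: [0.459, 0.1063, 0.0391]
ee_rot: [2.526, 1.865, 0.003]
force: [-3.6, -6.9, 14.7]
width: 0.118
gripper_force: 29.9
```

```bash
python3 tilt.py
```

```text
local dx dz 0.0 0.0001 tilt z 0.02 tilt xz 0.02 r 0.1697 [-3.6 -6.9 14.7] 0.11793271150563255 25.8
scene dial [318. 204.] 61 [0.58  0.068 0.068] [0.013 0.007] tilt -0.7
side dial [299. 205.] 35 [0.59  0.071 0.069] [0.022 0.013] tilt 0.7
```

The cradle is seated on its firm stop: the force is up to 14.7 N and the measured pose is back at the start. I release and retreat straight up.

>>> arm_command(
  targets=[
    [[0,0,0,0,0,0],[0,0,0,0,0,0],[0,0,0,0,0,0],[0,0,0,0,0,0],[0,0,0,0,0,0],[0,0,0,0,0,0]],
  ],
  jaw=0.044,
)

```text
clock: 26.65
position: [0.4578, 0.1065, 0.0377]
ee_rot: [-2.527, -1.867, 0.0]
force: [-0.1, -0.5, -0.8]
width: 0.482
gripper_force: 0.0
```

>>> arm_command(
  targets=[
    [[0,0,-0.005,0,0,0],[0,0,-0.01,0,0,0],[0,0,-0.02,0,0,0],[0,0,-0.025,0,0,0],[0,0,-0.03,0,0,0],[0,0,-0.03,0,0,0],[0,-0.03,-0.03,0,0,0],[0,-0.03,0,0,0,0],[0,0,0,0,0,0]],
  ],
)

```text
clock: 27.78
position: [0.3989, 0.1246, 0.1887]
ee_rot: [2.524, 1.869, 0.001]
force: [1.6, -0.7, 0.6]
width: 0.481
gripper_force: 0.0
```

```bash
python3 tilt.py; python3 - <<'E'
from h import *
from cell import arm
# knob blob and bar height, compared with the level start
for n in("scene","side"):
    i=arm.get_image(n);P=cloud(i);p=i["pixels"];m=(i["z_map"]>0)&(p.max(2)<60)&(P[...,2]>.095)&(P[...,2]<.13)&(np.hypot(P[...,0]-.62,P[...,1]-.06)<.07)
    q=P[m];print(n,"knob",m.sum(),q.mean(0).round(4) if len(q) else None,local(q.mean(0)).round(4) if len(q) else None)
    d=P[...,:2]-O;c,s=np.cos(YAW),np.sin(YAW);lx=c*d[...,0]+s*d[...,1];ly=-s*d[...,0]+c*d[...,1]
    b=(abs(lx+.11)<.006)&(abs(ly-.004)<.025)&(P[...,2]>.05)&(P[...,2]<.11);print("bar z",b.sum(),np.median(P[b][:,2]).round(4))
    z=np.load(n+"0.npz");a=cv2.absdiff(z["pixels"],p).max(2)
    for nm,(u,v,r) in({"scene":{"saucer":(380,167,24),"bezA":(228,276,18),"bezB":(243,230,14)},"side":{"saucer":(277,162,20),"bezA":(301,300,16),"bezB":(260,270,13)}}[n]).items():
        print(nm,(a[v-r:v+r,u-r:u+r]>50).mean().round(3))
E
```

```text
local dx dz -0.0628 0.1497 tilt z nan tilt xz 26.16 r 0.2965 [ 1.6 -0.7  0.6] 0.481124108988764 27.775
scene dial [319. 204.] 54 [0.581 0.067 0.068] [0.015 0.006] tilt -0.1
side dial [300. 205.] 34 [0.592 0.072 0.068] [0.023 0.014] tilt 1.6
scene knob 101 [0.6195 0.0485 0.1118] [0.0565 0.0003]
bar z 95 0.073
saucer 0.023
bezA 0.0
bezB 0.0
side knob 78 [0.6135 0.0484 0.1122] [ 0.0509 -0.0016]
bar z 54 0.0746
saucer 0.0
bezA 0.0
bezB 0.0tilt.py:5: RuntimeWarning: invalid value encountered in arcsin
  print("local dx dz",x.round(4),z.round(4),"tilt z",(np.degrees(np.arcsin((.04+z)/.16978))-13.627).round(2),"tilt xz",(np.degrees(np.arctan2(.04+z,.165-x))-13.627).round(2),"r",np.hypot(.04+z,.165-x).round(4),s["force"].round(1),s["width"],s["clock"])
```

```bash
python3 -c "
from cell import arm
print(arm.sign_off())"
```

```text
the job is handed in; nothing more can be done
None
```

The job is done and handed in at about 28 s: guard shut against its stop, cradle held near 45° (estimates 44.6–46.1°) for about 3 s, then lowered level with the gauge inside and the saucer and bezels unmoved; the first grasp at the knob closed on air because the fingertips sit about 30 mm further back than the stated tool frame, so I corrected for that.

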